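# Index the curing-station carrier and load its holder

### The job

Pull the red spring ring of the curing station out of its notch, swing the carrier anticlockwise (seen from above) to the very next notch, 45 degrees on, so that its black holder comes out from under the lamp hood, and let the ring snap fully home there. Then take the one of the three mint cups that nests inside the holder, lower it upright until it stands on the holder's floor before you let go of it, and leave it there with the carrier still locked. Leave the other two cups standing on the desk and do not disturb the other things.

Things in the scene. Friction and masses are not known exactly. Their poses are not given: they have to be found in the camera images.
- station: fixed curing station: round grey foot 210 mm across, column, round white lamp head (170 mm across, 160 to 211 mm high) above it and a white lamp hood (underside 159, top 212 mm high) over x 55 to 210, y -30 to 205 mm of its own frame. Origin on the column's axis at desk level, z up: the carrier turns about this axis. Its -x side faces the robot, within 15 degrees.
- swing (a joint): turn of the carrier about the station's axis, rad, growing anticlockwise from above. Notches at 0, 0.785 and 1.571, each with about 0.025 play either way; starts at 0. Stops at -0.12 and 1.69. Friction about 0.12 N m. Between notches a released ring rides on the steel land and drops in when its pin comes over a notch.
- pull (a joint): how far the ring is pulled out along its own axis, m: 0 = fully home (pin in a notch), clear of the notch from 0.009, hard stop at 0.020. A spring pulls it home with 5.6 N at 0, rising to 10 N at 0.013.
- ring_grip (a point): centre of the red pull ring: flat, 44 mm across, 20 mm hole, 12 mm thick. z = pull axis, leaning 30 degrees outward from the column; pull along +z. y = level, along the swing, across the thickness (pinch along y). When home 115 mm from the column's axis, 132 mm high; at swing 0 it bears 157.5 degrees (from +x to +y) in the station's frame. A 19 mm guide sleeve begins 30 mm below it along the axis.
- holder_in (a point): centre of the inner floor of the black round holder on the carrier: inside 58 mm across and 45 mm deep, outside 66 mm across. z up. Floor 90 mm above the desk, 135 mm from the column's axis; it bears 55 degrees (from +x to +y) in the station's frame at swing 0 (under the hood), 100 degrees at the next notch (clear of it).
- cup_slim: mint open cup, straight sides, outer diameter 52 mm, 105 mm tall, wall 3 mm, about 90 g, standing on the desk; it nests in the holder. Origin at the centre of its underside, z up.
- cup_mid: mint open cup, outer diameter 62 mm, 95 mm tall: too wide for the holder. Origin at the centre of its underside.
- cup_wide: mint open cup, outer diameter 68 mm, 110 mm tall: too wide for the holder. Origin at the centre of its underside.
- polish_a: red polish bottle with black cap, 34 mm across, 80 mm tall, among the cups; leave alone. Origin at the centre of its underside.
- polish_b: green glass polish bottle with black cap, 34 mm across, 80 mm tall, on the robot's side of the station; leave alone. Origin at the centre of its underside.
- lotion: white lotion bottle, 56 mm across, 155 mm tall, near the station; leave alone. Origin at the centre of its underside.
- buffer: white and mint buffing block lying flat, 30 x 95 x 28 mm (long side along its y), in front of the station; leave alone. Origin at the centre of its underside.
- jar: amber jar with black lid, 64 mm across, 55 mm tall; leave alone. Origin at the centre of its underside.
- handpiece: grey nail-drill handpiece lying on a black cradle, 150 mm long along its x, 40 mm wide, 48 mm high; leave alone. Origin at the centre of its underside.
- extractor: fixed white dust extractor with patterned steel grille, 270 x 250 x 90 mm (x, y, z), at the robot's left. Origin at the centre of its underside.
Not all that is in view belongs to the job. What is shaped like the cup_wide but pink or purple is not meant.

How it is judged:
By the outcome, as a careful person would: the job done as asked, in the order asked, and still so for the second after the job is handed in, with the robot touching nothing.
It also fails if it takes over 61 s, if anything falls off the work surface, if the arm or the gripper's body presses on something with over 40 N, if the wrist force passes 120 N, or if a joint passes its speed limit or range.

### The arm

A 6-joint arm with a two-finger parallel gripper is mounted at the origin on the work surface. World frame = base frame: x ahead of the robot, y to its left, z up, the work surface at z = 0. Lengths are in m, angles in rad, forces in N, time in s.
With the tool pointing down it reaches from about 0.225 to 0.875 m from the base axis. Payload 3.4 kg.
Tool frame: the origin (TCP) lies midway between the tips of the shut fingers; the grasp point (between the pads) lies 19 mm behind it; z points along the fingers, y is the line along which they close (so a half turn about z gives the same grasp; the last joint's range is limited). The gripper opens to 85 mm and grips with 20 to 120 N. Pads are 22 mm wide; open, the fingers measure 114 mm over their backs; the gripper's body (76 mm by 85 mm) begins 54 mm behind the grasp point. The pads swing forward as they close: fully open they stand 13 mm farther back than shut.
Start: joints at [-1.431, 0.276, 1.505, -0, 1.361, -0.121], TCP at [0.148, -0.556, 0.231] pointing down, gripper open.
Joint ranges: [-2.89, 2.89], [-0.75, 2.08], [0.22, 2.7], [-1.18, 4.32], [0.11, 2.71], [-2.7, 2.7]. Speed limits (rad/s): [2.57, 2.57, 3.14, 3.14, 3.14, 3.14].

### API

Orientations are given as a unit quaternion [w, x, y, z].
In Python, from rig import * gives the robot as it stands.
- The arm moves only by the tool apply_moves, never from a script. Its argument "steps" is one flat list of numbers, 4 for each row, row after row: the shift along the world's x, y, z in cm, then the turn about the world's z in degrees. A call has 1 to 8 rows; each row is the pose to reach, as a shift and turn from the pose commanded when the call began; what a row does not reach only later rows make up. A row lasts 1/12 s, in which the tool goes at most 41.7 mm and 7.16 degrees, less where a joint would pass 70% of its speed; a pose out of reach is approached as far as the arm can. A call with a gripper value outside its range is refused whole. "jaw" is the closure in counts, from 0 (fully open) to 255 (shut), set as the call begins (left out, the last holds). The fingers move at their own pace and stop on an object; "newtons" is the grip in N (left out, the last holds). Time passes only in rows, so rows that repeat a pose let the fingers close. It gives the time, the measured TCP pose, the force, the opening and the grip force at its end, in the units of the state.
- get_state(): the state, without advancing time (a new reading comes with each control period).
- get_image(name): name is "scene" or "top"; returns the picture (420x560x3 uint8, red, green, blue); there is no depth.
- calibration(name): a dict with "fx", "fy", "cx", "cy" (pixels), "k1" (the pictures are not rectified: a ray, as slopes to the right and down, at radius r is drawn at 1 + k1 r^2 times it, then the intrinsics apply), "xyz" and "rotation" of the camera in the world. Camera axes: x right, y up, looking along -z (the intrinsics and any distortion apply to the point x, -y, -z); pixel columns grow to the right and rows downward; lengths in m; the calibration is good to about 2 mm. A picture is of the moment at which its call begins. calibration takes no time and is no camera call.
- sign_off(): hands the job in; it is judged then, once.
The state is a dict: "clock": time; "qpos": joint angles; "qd": joint speeds; "effort": joint torques, N m; "position": TCP position; "ee_rot": TCP orientation; "contact_force": force on the tool from outside, world axes, zero at the start; "moment": the same for the moment, N m; "width": finger opening in m; "gripper_force": force on a finger pad.
Only numpy, scipy, OpenCV 4.12 (cv2) and the standard library are available. Lean on these libraries where they do the work, as an engineer would, in place of code of your own. Each camera call takes 0.05 s, during which the arm holds its last target. There are 200 camera calls.

## Working session

There is one attempt and no reset: what is moved stays moved. The work goes in short steps, Python scripts to look and compute and a tool call to move; the robot and the scene stay as the last step left them, time stands still between calls to the robot, and variables do not carry over. Pictures are saved under pics/ and viewed, at most 12 in all, crops included, and the job is handed in when it is done.

Besides the shell and the picture viewer there is one more tool, called after "Emit:" as name(argument=value, ...) on one line, values as JSON. apply_moves: Moves the arm, as the interface text tells. Its arguments: {"type":"object","properties":{"steps":{"type":"array","items":{"type":"number"}},"jaw":{"type":"number"},"newtons":{"type":"number"}},"required":["steps"]}

```bash
ls; mkdir -p pics
python3 - <<'E'
from rig import *
import cv2
s=get_state(); print(s)
for n in ("scene","top"):
    im=get_image(n); cv2.imwrite(f"pics/{n}0.png",im[:,:,::-1]); print(n,calibration(n))
E
```

```text
pics
{'clock': 0.0, 'qpos': array([-1.43099866e+00,  2.76594348e-01,  1.50612850e+00,  1.03366872e-06,
        1.36068803e+00, -1.21017515e-01]), 'qd': array([-6.55022182e-04,  3.67738754e-04,  1.69390259e-03,  3.66352932e-04,
       -1.80128550e-05,  1.61908276e-04]), 'effort': array([-5.58600150e-04, -4.16770148e+01, -2.45806968e+01, -4.91112569e-04,
        1.09796741e-02, -3.23726113e-07]), 'position': array([ 0.14818639, -0.55503668,  0.23044192]), 'ee_rot': array([-9.09077433e-04,  9.91508578e-01,  1.30038123e-01, -8.03116492e-06]), 'contact_force': array([-0.2517197 , -0.22489803,  0.29773157]), 'moment': array([-0.00146819,  0.02790333, -0.07625034]), 'gripper_force': 0.0, 'width': 0.08550498767680012}
scene {'fx': 403.08114351699817, 'fy': 403.08114351699817, 'cx': 283.4673885903872, 'cy': 202.79954418687615, 'k1': -0.04733923813464527, 'xyz': array([ 0.97580066, -0.54161376,  1.09655397]), 'rotation': array([0.90103971, 0.31105126, 0.09331473, 0.28751856])}
top {'fx': 499.4539031853719, 'fy': 499.4539031853719, 'cx': 283.1784174455977, 'cy': 205.6541200483097, 'k1': -0.00228862521614265, 'xyz': array([0.41102581, 0.07851619, 1.41955351]), 'rotation': array([-0.69987291, -0.03789259,  0.03023852,  0.7126203 ])}
```

View pics/scene0.png

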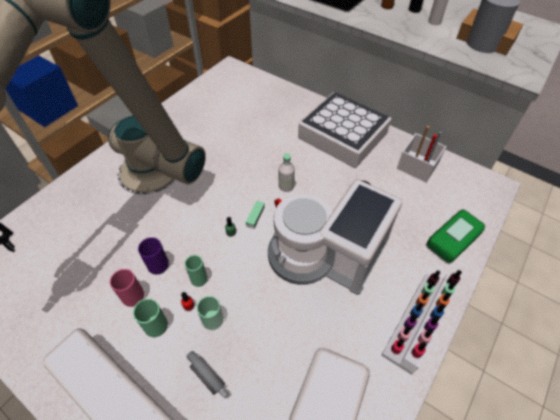

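View pics/top0.png

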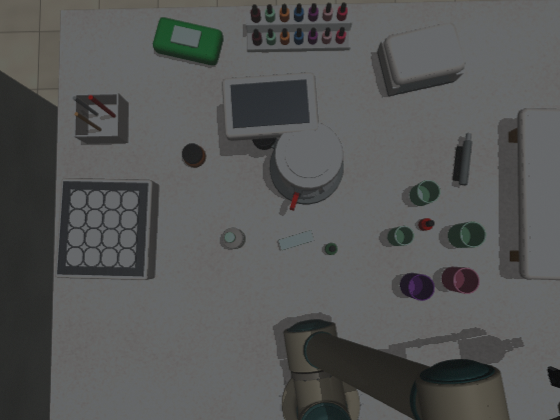

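The scene view shows the station at about (305,240), with mint cups at (197,270), (151,318) and (210,313). The top view shows the lamp head at (308,155), the red ring at (295,201), and mint cups at (401,236), (425,192) and (466,235), of which (401,236) looks smallest.

```bash
cat > h.py <<'E'
import numpy as np, cv2
from rig import *
from scipy.spatial.transform import Rotation as R
def cam(n):
    c=calibration(n); K=np.array([[c['fx'],0,c['cx']],[0,c['fy'],c['cy']],[0,0,1]])
    q=c['rotation']; Rm=R.from_quat([q[1],q[2],q[3],q[0]]).as_matrix()@np.diag([1,-1,-1])
    return K,np.array([c['k1'],0,0,0.]),Rm,np.array(c['xyz'])
def rays(n,px):
    K,d,Rm,o=cam(n); u=cv2.undistortPoints(np.array(px,float).reshape(-1,1,2),K,d)[:,0]
    return o,np.c_[u,np.ones(len(u))]@Rm.T
def plane(n,px,z):
    o,v=rays(n,px); return o+v*((z-o[2])/v[:,2])[:,None]
def proj(n,P):
    K,d,Rm,o=cam(n); p,_=cv2.projectPoints((np.array(P,float).reshape(-1,3)-o)@Rm,np.zeros(3),np.zeros(3),K,d); return p[:,0]
def tri(pa,pb):  # scene px, top px
    A=[];b=[]
    for n,p in (("scene",pa),("top",pb)):
        o,v=rays(n,[p]); v=v[0]/np.linalg.norm(v[0]); M=np.eye(3)-np.outer(v,v); A.append(M); b.append(M@o)
    return np.linalg.lstsq(np.vstack(A),np.hstack(b),rcond=None)[0]
def blobs(im,lo,hi,amin=15):
    hsv=cv2.cvtColor(im,cv2.COLOR_RGB2HSV); m=cv2.inRange(hsv,np.array(lo),np.array(hi))
    n,l,s,c=cv2.connectedComponentsWithStats(m)
    return l,[(i,s[i,4],c[i].round(1)) for i in range(1,n) if s[i,4]>=amin]
def fitcirc(P):
    A=np.c_[2*P,np.ones(len(P))]; s=np.linalg.lstsq(A,(P**2).sum(1),rcond=None)[0]
    return s[:2],np.sqrt(s[2]+s[:2]@s[:2])
E
python3 - <<'E'
from h import *
for n in ("scene","top"):
    im=cv2.cvtColor(cv2.imread(f"pics/{n}0.png"),cv2.COLOR_BGR2RGB)
    print(n,"red");
    for lo,hi in (((0,150,60),(6,255,255)),((174,150,60),(180,255,255))):
        l,b=blobs(im,lo,hi,6); print([x[1:] for x in b])
    l,b=blobs(im,(65,60,25),(88,255,255),40); print("mint",[x[1:] for x in b])
    if n=="top":
      nad=proj("top",[[cam("top")[3][0],cam("top")[3][1],0]])[0]
      for i,a,c in b:
        cs,_=cv2.findContours((l==i).astype(np.uint8),cv2.RETR_EXTERNAL,cv2.CHAIN_APPROX_NONE)
        p=cs[0][:,0].astype(float)
        d=(c-nad)/np.linalg.norm(c-nad); p2=p[(p-c)@d>0]
        for h in (.105,.095,.110):
            print(c,h,*fitcirc(plane("top",p2,h)[:,:2]))
im=cv2.imread("pics/top0.png")
a=cv2.resize(im[110:250,200:340],(560,560),interpolation=cv2.INTER_CUBIC)
cv2.imwrite("pics/c1.png",cv2.convertScaleAbs(a,alpha=1.8))
im=cv2.imread("pics/scene0.png")
a=cv2.resize(im[170:300,240:420],(792,572),interpolation=cv2.INTER_CUBIC)
cv2.imwrite("pics/c2.png",cv2.convertScaleAbs(a,alpha=1.2))
E
```

```text
scene red
[(np.int32(57), array([430.7, 145.7])), (np.int32(20), array([277.4, 201.2])), (np.int32(87), array([187.4, 303.6]))]
[(np.int32(68), array([396.9, 346.9])), (np.int32(77), array([418.1, 350.5]))]
mint [(np.int32(199), array([254.7, 213.3])), (np.int32(1285), array([454.5, 236.8])), (np.int32(66), array([230.2, 229.2])), (np.int32(432), array([195.8, 270.2])), (np.int32(66), array([427.7, 288.7])), (np.int32(78), array([448.4, 289. ])), (np.int32(387), array([207.8, 308.8])), (np.int32(815), array([150.3, 317.3]))]
top red
[(np.int32(14), array([90.5, 97.3])), (np.int32(59), array([294.1, 200. ])), (np.int32(52), array([425.4, 224.5]))]
[(np.int32(7), array([345.1,  11.4])), (np.int32(7), array([338. ,  35.4]))]
mint [(np.int32(1864), array([188.1,  41.9])), (np.int32(42), array([270.6,  38.1])), (np.int32(135), array([425.4, 192.7])), (np.int32(563), array([467.2, 234.9])), (np.int32(112), array([400.9, 235.4])), (np.int32(58), array([330.1, 248.7]))]
[188.1  41.9] 0.105 [0.99713522 0.36363498] 0.07235750117183276
[188.1  41.9] 0.095 [1.00159384 0.36580392] 0.0729079352216
[... 357 characters left out ...]
667 -0.29091202] 0.019630898669976415
[425.4 192.7] 0.11 [ 0.5669902 -0.2867284] 0.019408587168000507
[467.2 234.9] 0.105 [ 0.45413089 -0.40263653] 0.02898734158082424
[467.2 234.9] 0.095 [ 0.45445879 -0.40629673] 0.029207852510050102
[467.2 234.9] 0.11 [ 0.45396693 -0.40080643] 0.028877086116200584
[400.9 235.4] 0.105 [ 0.45592246 -0.22625944] 0.014528052879143777
[400.9 235.4] 0.095 [ 0.45626399 -0.22857791] 0.014638569893323686
[400.9 235.4] 0.11 [ 0.45575169 -0.22510021] 0.014472794372071326
[330.1 248.7] 0.105 [ 0.42326161 -0.03355783] 0.011291845886395558
[330.1 248.7] 0.095 [ 0.42335469 -0.03441039] 0.011377744602652375
[330.1 248.7] 0.11 [ 0.42321507 -0.03313155] 0.011248896528279723
```

View pics/c1.png

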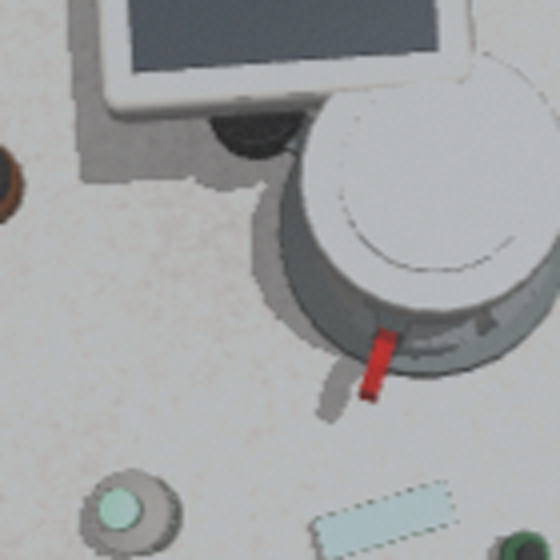

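View pics/c2.png

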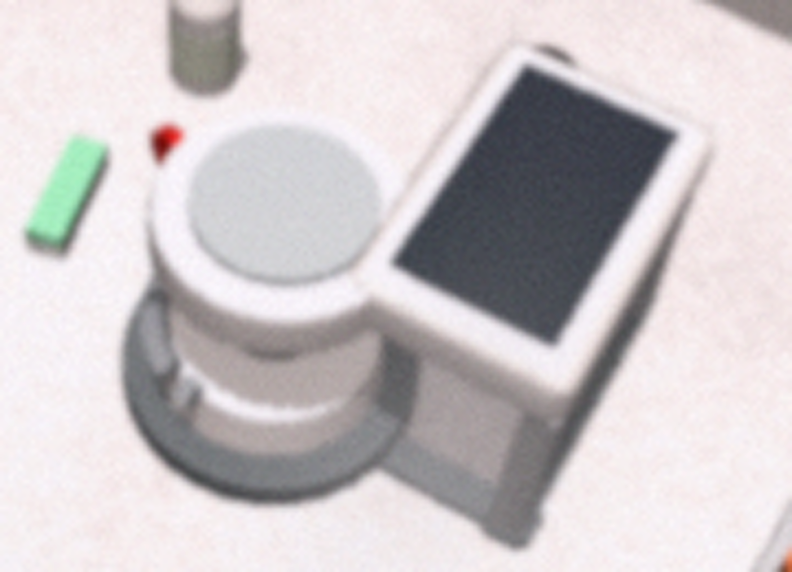

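The c1 crop (4x from 200,110) shows the ring as a red bar from (385,333) to (365,398), and the white head's arc has its bottom at (435,310). The hood's front edge runs from (110,107) to (465,78), and the black holder peeks out at (258,130). The c2 crop shows the disc in the lamp head centred near (285,203).

Run:
```python
from h import *
t=lambda P: np.array(P,float)/4+[200,110]
s=lambda P: np.array(P,float)/4.4+[240,170]
print("disc top",*fitcirc(plane("top",t([(343,200),(360,235),(390,258),(430,270),(470,265),(515,237),(345,165)]),.211)[:,:2]))
print("head top",*fitcirc(plane("top",t([(302,180),(312,230),(345,275),(390,303),(435,311),(485,303),(530,275),(306,150),(500,58),(530,78)]),.2)[:,:2]))
print("disc scene",*fitcirc(plane("scene",s([(188,205),(381,215),(285,123),(285,283),(215,150),(350,145),(350,265),(215,262)]),.211)[:,:2]))
for n,f,P in (("top",t,[(110,107),(465,78),(133,72),(438,50)]),("scene",s,[(527,66),(393,264),(678,135),(553,343)])):
    q=plane(n,f(P),.212)[:,:2]
    for i in (0,2):
        d=q[i]-q[i+1]; print(n,"hood yaw deg",np.degrees(np.arctan2(d[1],d[0]))-90)
q=plane("top",t([(385,333),(365,398),(375,365.5)]),.132); print("ring",q,np.degrees(np.arctan2(*(q[1]-q[0])[[1,0]])))
l,b=blobs(cv2.cvtColor(cv2.imread("pics/top0.png"),cv2.COLOR_BGR2RGB),(0,150,60),(6,255,255),40)
i=[x[0] for x in b if abs(x[2][0]-294)<3][0]; ys,xs=np.where(l==i); p=np.c_[xs,ys].astype(float); print(p.mean(0),cv2.fitLine(p.astype(np.float32),cv2.DIST_L2,0,.01,.01)[:2].ravel(), plane("top",[p.mean(0)],.132))
for n in ("top","scene"):
    im=cv2.cvtColor(cv2.imread(f"pics/{n}0.png"),cv2.COLOR_BGR2RGB)
    l,b=blobs(im,(60,40,8),(95,255,255),80); 
    for i,a,c in b:
        P0=plane(n,[c],.06)[0]
        if not(.35<P0[0]<.65 and -.5<P0[1]<-.1): continue
        cs,_=cv2.findContours((l==i).astype(np.uint8),cv2.RETR_EXTERNAL,cv2.CHAIN_APPROX_NONE)
        p=max(cs,key=len)[:,0].astype(float)
        if n=="top":
            nad=proj("top",[[.411,.0785,0]])[0]; d=(c-nad)/np.linalg.norm(c-nad); p=p[(p-c)@d>0]
        else: # away-from-camera side is the rim (upper part of image)
            p=p[p[:,1]<c[1]-2]
        print(n,c,a,*fitcirc(plane(n,p,.105)[:,:2]), P0)
A=[cv2.imread(f"pics/{n}0.png")[y:y+110,x:x+130] for n,y,x in (("top",165,370),("scene",240,110))]
cv2.imwrite("pics/c3.png",cv2.convertScaleAbs(cv2.resize(np.hstack(A),(780,330),interpolation=cv2.INTER_CUBIC),alpha=1.5))
```

```text
disc top [0.65396999 0.02360837] 0.05909487503221517
head top [0.65616562 0.02336983] 0.08418702364702138
disc scene [0.65915659 0.02443978] 0.06068261996534003
top hood yaw deg 3.5921311719196893
top hood yaw deg 3.0326700695977706
scene hood yaw deg 2.921583102860609
scene hood yaw deg 2.4726868888064786
ring [[0.56735322 0.0568888  0.132     ]
 [0.52525905 0.07066886 0.132     ]
 [0.54627425 0.06378929 0.132     ]] 161.87348210506795
[294.05084746 200.        ] [ 0.29803446 -0.9545551 ] [[0.54984291 0.06293972 0.132     ]]
top [424.5 192.8] 524 [ 0.5699935 -0.2923782] 0.027639155986902676 [ 0.57071376 -0.29473345  0.06      ]
top [466.5 234.8] 776 [ 0.45439785 -0.40281927] 0.031463195706161774 [ 0.45406209 -0.40305513  0.06      ]
top [400.4 235.9] 374 [ 0.45470197 -0.22420036] 0.02211719146917388 [ 0.45430064 -0.2243292   0.06      ]
scene [195.7 270.1] 469 [ 0.45971738 -0.22637266] 0.02502348078461861 [ 0.45595421 -0.22458516  0.06      ]
scene [209.  311.4] 562 [ 0.57764498 -0.29914759] 0.028343177640155592 [ 0.57067151 -0.29665199  0.06      ]
scene [150.1 317.2] 873 [ 0.45889421 -0.40294792] 0.03567480875523241 [ 0.45339984 -0.40161194  0.06      ]
```

View pics/c3.png

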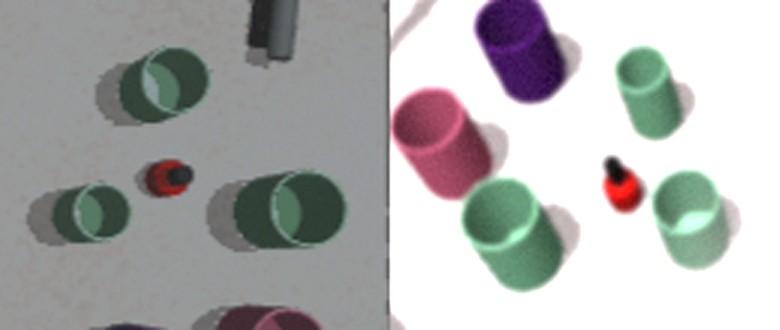

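The c3 crop shows that the slim cup is the smallest mint one: rim centre at (102,212) in its top half and (643,68) in its scene half. The station axis is at about (0.656, 0.0235) with yaw of about 3°, so the ring is at about (0.548, 0.063). I'll move towards the ring now.

Emit:
apply_moves(steps=[38.4,62.4,2,-34.5,38.4,62.4,2,-34.5,38.4,62.4,2,-34.5,38.4,62.4,2,-34.5,38.4,62.4,2,-34.5,38.4,62.4,2,-34.5,38.4,62.4,2,-34.5,38.4,62.4,2,-34.5], jaw=120, newtons=60)

```text
clock: 0.77
position: [0.322, -0.2719, 0.2402]
ee_rot: [-0.0, 0.985, -0.17, -0.0]
contact_force: [0.7, -0.1, 0.7]
width: 0.0452
gripper_force: 0.0
```

Emit:
apply_moves(steps=[20.8,33.6,0.5,0,20.8,33.6,0.5,0,20.8,33.6,0.5,0,20.8,33.6,0.5,0,20.8,33.6,0.5,0,20.8,33.6,0.5,0,20.8,33.6,0.5,0,20.8,33.6,0.5,0])

```text
clock: 1.43
position: [0.4975, 0.0116, 0.2444]
ee_rot: [0.0, 0.986, -0.17, -0.0]
contact_force: [-0.0, -0.7, 0.7]
width: 0.0454
gripper_force: 0.0
```

Emit:
apply_moves(steps=[3.2,5,0,0,3.2,5,0,0,3.2,5,0,0,3.2,5,0,0])

```text
clock: 1.77
position: [0.5288, 0.0601, 0.2438]
ee_rot: [0.001, 0.986, -0.169, -0.001]
contact_force: [0.6, -0.5, -0.5]
width: 0.0455
gripper_force: 0.0
```

Emit:
apply_moves(steps=[0.3,0.8,0,0,0.3,0.8,-3,0,0.3,0.8,-6,0,0.3,0.8,-8,0,0.3,0.8,-8,0,0.3,0.8,-8,0])

```text
clock: 2.27
position: [0.5311, 0.0666, 0.1642]
ee_rot: [0.0, 0.985, -0.171, -0.001]
contact_force: [0.5, -0.6, 0.4]
width: 0.0454
gripper_force: 0.0
```

Run:
```python
from h import *
a=get_image("scene")[130:260,220:350]; b=get_image("top")[130:260,230:360]
cv2.imwrite("pics/g1.png",cv2.convertScaleAbs(cv2.resize(np.hstack([a,b])[:,:,::-1],(800,400),interpolation=cv2.INTER_CUBIC),alpha=1.3))
t=lambda: 0
print(tri((194.3,262.7),(404,235.7)), plane("top",[(404,235.7)],.105),plane("scene",[(194.3,262.7)],.105))
```

```text
[ 0.45498711 -0.22324969  0.09980148] [[ 0.45322258 -0.22374152  0.105     ]] [[ 0.45946837 -0.22340681  0.105     ]]
```

View pics/g1.png

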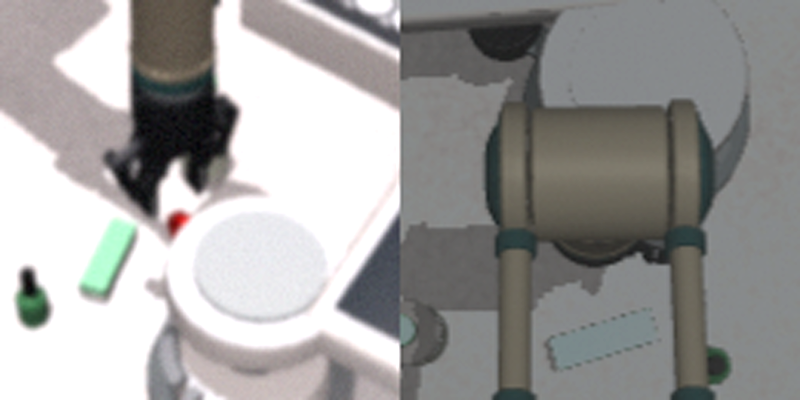

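In the left half, the open fingers at (140,190) and (212,170) straddle the red ring at (180,222). The body is clear of the lamp head, so I'll descend and pinch.

Emit:
apply_moves(steps=[0,0,-2,0,0,0,-4,0,0,0,-4.5,0,0,0,-4.5,0])

```text
clock: 2.7
position: [0.5319, 0.0673, 0.1197]
ee_rot: [0.0, 0.985, -0.17, -0.0]
contact_force: [0.8, -0.6, 0.3]
width: 0.0452
gripper_force: 0.0
```

Emit:
apply_moves(steps=[0,0,0,0,0,0,0,0,0,0,0,0,0,0,0,0,0,0,0,0,0,0,0,0], jaw=255, newtons=70)

```text
clock: 3.2
position: [0.5333, 0.0676, 0.1213]
ee_rot: [-0.0, 0.986, -0.17, 0.002]
contact_force: [-0.6, 0.4, 6.7]
width: 0.0106
gripper_force: 68.5
```

Emit:
apply_moves(steps=[-0.2,0.07,0.4,0,-0.4,0.14,0.8,0,-0.6,0.2,1.15,0,-0.6,0.2,1.15,0])

```text
clock: 3.53
position: [0.5278, 0.0694, 0.1314]
ee_rot: [-0.0, 0.986, -0.17, 0.002]
contact_force: [6.7, -0.2, -8.3]
width: 0.0107
gripper_force: 68.1
```

Emit:
apply_moves(steps=[-0.07,0.03,0.13,0,-0.35,-0.83,0.13,3.75,-0.56,-1.7,0.13,7.5,-0.72,-2.58,0.13,11.25,-0.83,-3.47,0.13,15,-0.87,-4.36,0.13,18.75,-0.85,-5.26,0.13,22.5,-0.85,-5.26,0.13,22.5])

```text
clock: 4.2
position: [0.5203, 0.016, 0.1323]
ee_rot: [0.0, 1.0, 0.026, 0.003]
contact_force: [7.4, 1.3, -7.7]
width: 0.0109
gripper_force: 68.5
```

Emit:
apply_moves(steps=[0.07,-0.89,0,3.75,0.21,-1.78,0,7.5,0.4,-2.65,0,11.25,0.64,-3.52,0,15,0.94,-4.36,0,18.75,1.3,-5.18,0,22.5,1.3,-5.18,0,22.5,1.3,-5.18,0,22.5])

```text
clock: 4.87
position: [0.5337, -0.034, 0.1323]
ee_rot: [-0.001, 0.976, 0.22, 0.003]
contact_force: [8.8, 4.9, -6.8]
width: 0.0107
gripper_force: 68.6
```

Emit:
apply_moves(steps=[0.13,0.06,-0.25,0,0.26,0.12,-0.5,0,0.36,0.17,-0.69,0,0.36,0.17,-0.69,0])

```text
clock: 5.2
position: [0.5372, -0.0321, 0.1255]
ee_rot: [-0.0, 0.976, 0.22, 0.003]
contact_force: [6.4, 2.9, -4.3]
width: 0.0102
gripper_force: 69.0
```

Emit:
apply_moves(steps=[0.1,0.05,-0.2,0,0.2,0.1,-0.38,0,0.25,0.12,-0.5,0,0.25,0.12,-0.5,0])

```text
clock: 5.53
position: [0.5393, -0.0311, 0.1213]
ee_rot: [-0.0, 0.976, 0.22, 0.003]
contact_force: [4.8, 2.6, -0.9]
width: 0.0112
gripper_force: 69.4
```

Emit:
apply_moves(steps=[0,0,0,0,0,0,0,0,0,0,0,0,0,0,0,0], jaw=110)

```text
clock: 5.87
position: [0.536, -0.032, 0.1205]
ee_rot: [-0.0, 0.975, 0.22, -0.001]
contact_force: [0.4, 0.3, -0.7]
width: 0.0485
gripper_force: 0.0
```

Emit:
apply_moves(steps=[-0.2,-0.1,3,0,-0.2,-0.1,6,0,-0.2,-0.1,10,0,-0.2,-0.1,14,0,-6,-8,16,-6,-6,-12,16,-12,-7,-16,16,-12,-7,-16,16,-12])

```text
clock: 6.53
position: [0.4684, -0.1844, 0.2808]
ee_rot: [0.0, 0.993, 0.118, 0.0]
contact_force: [0.7, -0.1, -0.4]
width: 0.0488
gripper_force: 0.0
```

Run:
```python
from h import *
a=get_image("scene")[170:290,240:400]; T=get_image("top"); b=T[110:230,230:390]
cv2.imwrite("pics/g2.png",cv2.convertScaleAbs(cv2.resize(np.hstack([a,b])[:,:,::-1],(800,300),interpolation=cv2.INTER_CUBIC),alpha=1.4))
A=np.array([.656,.0236])
l,bb=blobs(T,(0,150,50),(6,255,255),10)
for i,n,c in bb:
    p=plane("top",[c],.132)[0,:2]; d=p-A; print(n,c,p,np.hypot(*d),np.degrees(np.arctan2(*d[::-1]))%360)
```

```text
14 [90.5 97.3] [0.83459711 0.59860503] 0.6021027417285476 72.7451561669847
62 [328.1 198. ] [ 0.55340075 -0.02536063] 0.11368267013971839 205.5105961717994
```

View pics/g2.png

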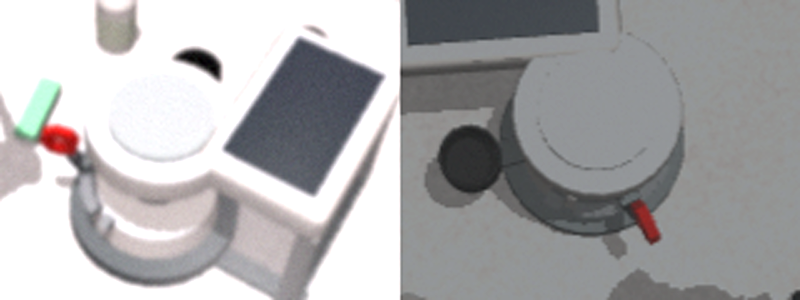

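Left half: the ring at (60,138) is seated at the new position and the black holder at (200,65) is clear of the hood. Right half: the ring is at (645,222), bearing 205.5°, with the same radius as when home. The holder is at (470,158). Next I measure the holder and refine the cup.

Run:
```python
from h import *
T=get_image("top"); S=get_image("scene"); np.save("T.npy",T); np.save("S.npy",S)
# holder in top: dark pixels near (258,173)
g=cv2.cvtColor(T,cv2.COLOR_RGB2GRAY); m=(g<75).astype(np.uint8)
n,l,s,c=cv2.connectedComponentsWithStats(m)
i=l[173,258]; print("holder blob",s[i],c[i])
m=cv2.morphologyEx((l==i).astype(np.uint8),cv2.MORPH_OPEN,np.ones((5,5)))
cs,_=cv2.findContours(m,cv2.RETR_EXTERNAL,cv2.CHAIN_APPROX_NONE); p=max(cs,key=cv2.contourArea)[:,0].astype(float)
print("holder",*fitcirc(plane("top",p,.135)[:,:2]), plane("top",[(258,173.2)],.135))
a=np.radians(103); print("pred",.656+.135*np.cos(a),.0236+.135*np.sin(a))
print("purple",plane("top",[(417,287)],.08),"polish_a",plane("top",[(425.4,224.5)],.06))
# slim cup: rim edge points in top view, along rays from the rim-centre guess
for nm,im,c0,sign in (("top",T,(404,235.7),1),("scene",S,(194.3,262.7),1)):
    h=cv2.cvtColor(im,cv2.COLOR_RGB2HSV); m=cv2.inRange(h,np.array((60,35,8)),np.array((95,255,255)))
    n,l,s,c=cv2.connectedComponentsWithStats(m); i=l[int(c0[1]),int(c0[0])] or l[int(c0[1])+8,int(c0[0])]
    cs,_=cv2.findContours((l==i).astype(np.uint8),cv2.RETR_EXTERNAL,cv2.CHAIN_APPROX_NONE); p=max(cs,key=len)[:,0].astype(float)
    # axis-symmetric silhouette: width centre line across the lean direction gives one coordinate
    q0,q1=proj(nm,[[.455,-.224,0],[.455,-.224,.105]]); d=(q1-q0)/np.linalg.norm(q1-q0); nn=np.array([-d[1],d[0]])
    w=(p-q0)@nn; u=(p-q0)@d
    print(nm,s[i],"across",w.min(),w.max(),"along",u.min(),u.max(),"expect len",np.linalg.norm(q1-q0))
    th=np.linspace(0,2*np.pi,60); 
    E=np.vstack([proj(nm,np.c_[.455+.026*np.cos(th),-.224+.026*np.sin(th),0*th+z]) for z in (0,.105)])
    print("  expected across",((E-q0)@nn).min(),((E-q0)@nn).max(),"along",((E-q0)@d).min(),((E-q0)@d).max(), "d",d)
```

```text
holder blob [ 218  118  125   90 2877] [277.03441084 171.55161627]
holder [0.60631428 0.0684548 ] 0.08423145221770037 [[0.62139849 0.1553719  0.135     ]]
pred 0.6256316076635783 0.15513995874600678
purple [[ 0.31792987 -0.25829167  0.08      ]] polish_a [[ 0.48399699 -0.29330328  0.06      ]]
top [     0      0    560    420 230730] across -297.36635671538767 206.64552679825763 along -419.922744371263 199.56365004366296 expect len 8.612987882337725
  expected across -9.934616778229962 9.97855685480553 along -9.174342651393108 18.509388538130132 d [ 0.98679459 -0.16197666]
scene [185 255  22  31 480] across -8.82697851442253 8.878930904096666 along -5.995602979323857 24.999810251729023 expect len 18.332461417120886
  expected across -9.583886376843482 9.479629858543731 along -7.68079796288659 26.156757062991073 d [-0.32025361 -0.94733184]
```

Emit:
apply_moves(steps=[-1.3,-4,-8,89.4,-1.3,-4,-8,89.4,-1.3,-4,-8,89.4,-1.3,-4,-8,89.4,-1.3,-4,-8,89.4,-1.3,-4,-8,89.4,-1.3,-4,-8,89.4,-1.3,-4,-8,89.4], jaw=40)

```text
clock: 7.4
position: [0.4569, -0.2215, 0.1995]
ee_rot: [-0.001, 0.813, 0.582, 0.0]
contact_force: [0.5, -0.3, 0.8]
width: 0.0721
gripper_force: 0.0
```

Emit:
apply_moves(steps=[0,0,0,32.5,0,0,0,32.5,0,0,0,32.5,0,0,0,32.5,0,0,0,32.5,0,0,0,32.5])

```text
clock: 7.9
position: [0.4569, -0.2216, 0.1996]
ee_rot: [-0.001, 0.62, 0.785, 0.0]
contact_force: [-0.5, -0.6, -0.0]
width: 0.072
gripper_force: 0.0
```

Run:
```python
from h import *
T=np.load("T.npy"); S=np.load("S.npy")
c=cv2.resize(T[145:200,230:285],None,fx=6,fy=6,interpolation=cv2.INTER_CUBIC); g=cv2.cvtColor(c,cv2.COLOR_RGB2GRAY)
cc=cv2.HoughCircles(cv2.GaussianBlur(g,(7,7),0),cv2.HOUGH_GRADIENT_ALT,1.5,20,param1=120,param2=.5,minRadius=40,maxRadius=110)
for x,y,r in (cc[0] if cc is not None else []):
    px=(x+.5)/6-.5+230,(y+.5)/6-.5+145; print("top circ",px,r/6,"outer mm",r/6*(1.4195-.135)/499.45*1e3, plane("top",[px],.135)[0])
a=cv2.resize(S[175:225,290:350],(480,400),interpolation=cv2.INTER_CUBIC)
b=cv2.resize(c,(300,300))
o=np.zeros((400,780,3),np.uint8); o[:,:480]=a; o[:300,480:]=cv2.convertScaleAbs(b,alpha=1.8)
cv2.imwrite("pics/g3.png",o[:,:,::-1]); print(get_state()['position'],get_state()['ee_rot'])
```

```text
[ 0.45693724 -0.22157697  0.19961209] [-5.02441675e-04  6.19611077e-01  7.84908765e-01  3.02263504e-04]
```

View pics/g3.png

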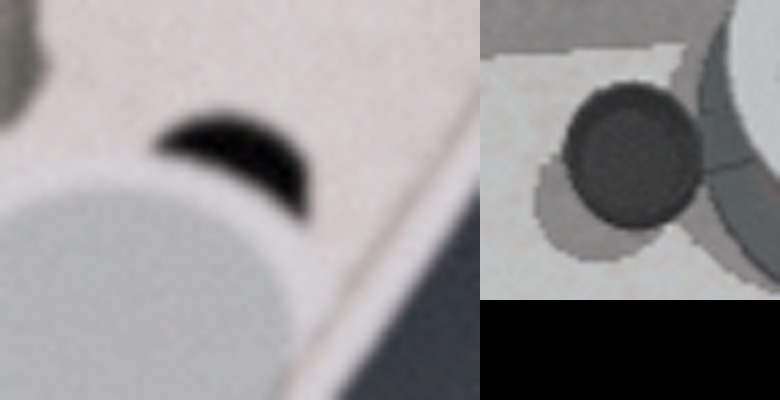

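The right crop shows the holder's outline spanning 565–701 by 81–229, with the rim centred near (633,151). The left crop shows the visible rim arc with its top at (225,110) and right edge at x=308. I'll grasp the cup now.

Emit:
apply_moves(steps=[-0.1,-0.2,-4,0,-0.1,-0.2,-8,0,-0.1,-0.2,-11,0,-0.1,-0.2,-13,0,-0.1,-0.2,-13.7,0,-0.1,-0.2,-13.7,0])

```text
clock: 8.4
position: [0.4547, -0.2238, 0.0612]
ee_rot: [-0.002, 0.621, 0.784, -0.0]
contact_force: [-0.2, 0.2, -0.7]
width: 0.0717
gripper_force: 0.0
```

Emit:
apply_moves(steps=[0,0,0,0,0,0,0,0,0,0,0,0,0,0,0,0,0,0,0,0], jaw=255, newtons=25)

```text
clock: 8.82
position: [0.4567, -0.226, 0.0643]
ee_rot: [0.002, 0.621, 0.784, 0.0]
contact_force: [0.6, -0.1, 5.9]
width: 0.0506
gripper_force: 27.4
```

Run:
```python
from h import *
th=np.linspace(0,2*np.pi,200)
for c in ((.625,.1555),(.6237,.1563),(.6256,.1551)):
  p=proj("scene",np.c_[c[0]+.033*np.cos(th),c[1]+.033*np.sin(th),0*th+.135]); q=(p-[290,175]+.5)*8-.5
  print(c,"scene crop top row",q[:,1].min(),"at col",q[q[:,1].argmin(),0],"right",q[:,0].max())
  p=proj("top",np.c_[c[0]+.033*np.cos(th),c[1]+.033*np.sin(th),0*th+.135]); q=(p-[230,145]+.5)*300/55-.5
  print("   top crop x",480+q[:,0].min(),480+q[:,0].max(),"y",q[:,1].min(),q[:,1].max())
```

```text
(0.625, 0.1555) scene crop top row 113.28655950143025 at col 220.82674536616787 right 310.963931875001
   top crop x 565.503120211763 703.7239404465727 y 80.37080488602312 217.14173277472304
(0.6237, 0.1563) scene crop top row 110.50955748881643 at col 219.0981691903853 right 309.1442364826539
   top crop x 563.8562248490213 702.0885457282893 y 83.08399076826103 219.8806644007348
(0.6256, 0.1551) scene crop top row 114.61885483518495 at col 221.58315873499987 right 311.7628756010663
   top crop x 566.3275229258329 704.5431076200847 y 79.11747832715142 215.8765520531887
```

Emit:
apply_moves(steps=[0,0,1,0,0,0,3,0,0,0,6,0,0,0,9,0,0,0,12,0,0,0,16,0,0,0,20,0,0,0,23,0])

```text
clock: 9.48
position: [0.4555, -0.2255, 0.297]
ee_rot: [0.002, 0.621, 0.784, 0.0]
contact_force: [1.7, -1.1, -1.6]
width: 0.0512
gripper_force: 27.3
```

Emit:
apply_moves(steps=[1,2,1,0,3,6,2,0,4,9.5,2,0,5.5,13,2,0,7,16.5,2,0,8.5,20,2,0,10,23,2,0,10,23,2,0])

```text
clock: 10.15
position: [0.5572, 0.0104, 0.313]
ee_rot: [-0.001, 0.619, 0.786, 0.002]
contact_force: [0.3, -0.2, -0.7]
width: 0.0508
gripper_force: 26.4
```

Emit:
apply_moves(steps=[1.5,3,0,0,3,6.5,0,0,4.6,10,0,0,5.9,12.8,0,0,6.7,14.5,0,0,6.7,14.5,0,0,6.7,14.5,0,0,6.7,14.5,0,0])

```text
clock: 10.82
position: [0.6219, 0.1486, 0.3129]
ee_rot: [0.0, 0.621, 0.784, -0.001]
contact_force: [0.4, 0.1, -0.4]
width: 0.0507
gripper_force: 26.4
```

Run:
```python
from h import *
S=get_image("scene"); s=get_state(); P=s['position']; print(P,R.from_quat(s['ee_rot'][[1,2,3,0]]).as_matrix()[:,1:].round(4))
h=cv2.cvtColor(S,cv2.COLOR_RGB2HSV); m=cv2.inRange(h,np.array((60,40,8)),np.array((95,255,255)))
n,l,st,c=cv2.connectedComponentsWithStats(m)
q0=proj("scene",[P+[0,0,-.063]])[0]; print("q0",q0)
x0,y0=int(q0[0])-50,int(q0[1])-75
cv2.imwrite("pics/g4.png",cv2.resize(S[y0:y0+110,x0:x0+100][:,:,::-1],None,fx=5.4,fy=5.4,interpolation=cv2.INTER_CUBIC)); print(x0,y0)
for i in range(1,n):
    if st[i,4]>60 and np.linalg.norm(c[i]-q0)<60: print(st[i],c[i])
```

```text
[0.62192011 0.14827097 0.31315694] [[ 9.737e-01 -4.000e-04]
 [ 2.279e-01 -9.000e-04]
 [-6.000e-04 -1.000e+00]]
q0 [318.51968481 172.67325474]
268 97
[309 137  23  41 656] [320.00609756 157.21189024]
```

View pics/g4.png

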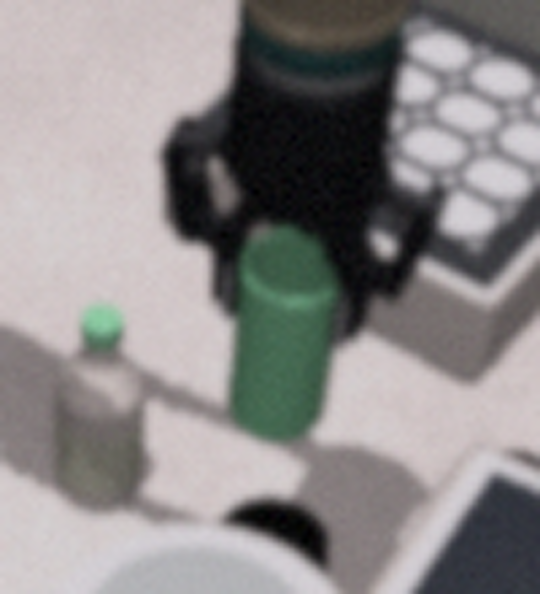

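The picture shows the cup held upright at (285,335), clear above the holder at (278,530). I compare its silhouette with the one expected at the TCP.

Run:
```python
from h import *
S=get_image("scene"); s=get_state(); P=s['position']; print(P)
h=cv2.cvtColor(S,cv2.COLOR_RGB2HSV); m=cv2.inRange(h,np.array((60,40,8)),np.array((95,255,255)))
n,l,st,c=cv2.connectedComponentsWithStats(m); i=l[158,320]
ys,xs=np.where(l==i); p=np.c_[xs,ys]
ax=np.array([-.228,.974,0]); by=np.array([.974,.228,0])
def ext(pts,q0,d,nn): w=(pts-q0)@nn;u=(pts-q0)@d; return np.array([w.min(),w.max(),u.min(),u.max()])
th=np.linspace(0,2*np.pi,90)
def ring(c,z): return np.c_[c[0]+.026*np.cos(th),c[1]+.026*np.sin(th),0*th+z]
zb=P[2]-.063
q0,q1=proj("scene",[[P[0],P[1],zb],[P[0],P[1],zb+.105]]); d=(q1-q0)/np.linalg.norm(q1-q0); nn=np.array([-d[1],d[0]])
print("seen",ext(p,q0,d,nn))
for o in (-.003,0,.003):
    C=P+ax*o; print(o,ext(np.vstack([proj("scene",ring(C,zb)),proj("scene",ring(C,zb+.105))]),q0,d,nn))
C=P+by*.003; print("y+3mm",ext(np.vstack([proj("scene",ring(C,zb)),proj("scene",ring(C,zb+.105))]),q0,d,nn))
```

```text
[0.62200823 0.14819993 0.31325354]
seen [-10.81865385  10.15519459  -5.11469373  36.18857855]
-0.003 [-10.19496034   9.67197758  -7.67195826  33.11426093]
0 [-9.90217155  9.93293091 -6.88710184 33.8684225 ]
0.003 [-9.61035787 10.19302229 -6.10467833 34.62009434]
y+3mm [-8.79829178 11.0535654  -7.07801178 33.69353901]
```

Emit:
apply_moves(steps=[0.28,0.52,-2,0,0.28,0.52,-5,0,0.28,0.52,-8,0,0.28,0.52,-10,0,0.28,0.52,-10.7,0,0.28,0.52,-10.7,0,0.28,0.52,-10.7,0])

```text
clock: 11.5
position: [0.6258, 0.1541, 0.207]
ee_rot: [0.001, 0.621, 0.784, 0.0]
contact_force: [-0.5, -0.1, -0.6]
width: 0.0513
gripper_force: 26.5
```

Run:
```python
from h import *
S=get_image("scene"); s=get_state(); P=s['position']; print(P,s['contact_force'])
h=cv2.cvtColor(S,cv2.COLOR_RGB2HSV); m=cv2.inRange(h,np.array((60,40,8)),np.array((95,255,255)))
n,l,st,c=cv2.connectedComponentsWithStats(m)
th=np.linspace(0,2*np.pi,90)
zb=P[2]-.063
E=np.vstack([proj("scene",np.c_[P[0]+.026*np.cos(th),P[1]+.026*np.sin(th),0*th+z]) for z in (zb,zb+.105)])
print("exp",E.min(0),E.max(0), [(list(st[i]),c[i]) for i in range(1,n) if st[i,4]>200 and np.linalg.norm(c[i]-E.mean(0))<30])
cv2.imwrite("pics/g5.png",cv2.resize(S[125:225,260:360][:,:,::-1],None,fx=5.9,fy=5.9,interpolation=cv2.INTER_CUBIC))
H=proj("scene",np.c_[.6242+.033*np.cos(th),.1558+.033*np.sin(th),0*th+.135]); print("holder crop exp",((H-[260,125]+.5)*5.9).min(0),((H-[260,125]+.5)*5.9).max(0))
print("cup crop exp",((E-[260,125]+.5)*5.9).min(0),((E-[260,125]+.5)*5.9).max(0))
```

```text
[0.62639559 0.15435753 0.20777775] [-0.730922   -0.00392188 -1.0400103 ]
exp [309.54395874 165.44656263] [330.15696226 202.16782833] [([np.int32(310), np.int32(164), np.int32(21), np.int32(35), np.int32(495)], array([319.71919192, 180.91919192]))]
holder crop exp [278.57794856 377.87886236] [405.67715086 477.03848594]
cup crop exp [295.25935654 241.5847195 ] [416.87607735 458.24018717]
```

View pics/g5.png

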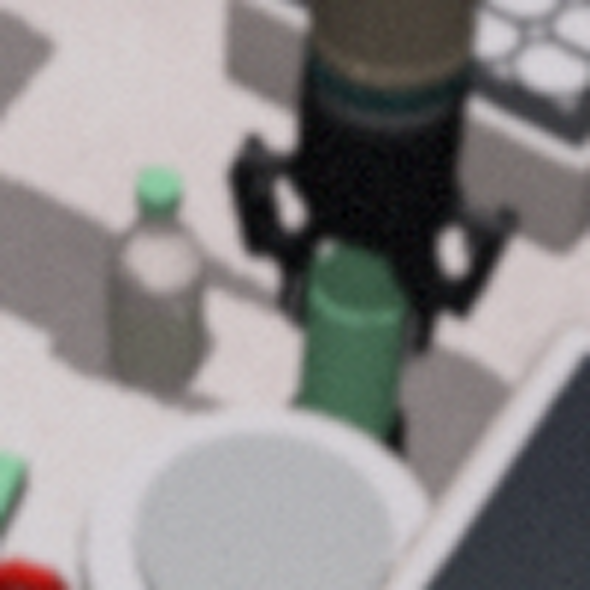

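The cup at (355,340) is just above the holder, whose black wall shows at (400,430), and looks roughly concentric with it. I'll lower it gently, watching the force.

Emit:
apply_moves(steps=[0,0,-0.3,0,0,0,-0.6,0,0,0,-0.9,0,0,0,-1.2,0,0,0,-1.5,0,0,0,-1.5,0])

```text
clock: 12.05
position: [0.6249, 0.1548, 0.19]
ee_rot: [-0.0, 0.621, 0.784, -0.001]
contact_force: [-0.2, 1.4, -0.7]
width: 0.0507
gripper_force: 26.6
```

Emit:
apply_moves(steps=[0,0,-0.4,0,0,0,-0.8,0,0,0,-1.2,0,0,0,-1.6,0,0,0,-2,0,0,0,-2.4,0,0,0,-2.7,0,0,0,-2.7,0])

```text
clock: 12.72
position: [0.6249, 0.1547, 0.1629]
ee_rot: [-0.001, 0.621, 0.784, -0.001]
contact_force: [-0.3, -0.7, -1.4]
width: 0.0511
gripper_force: 26.6
```

Emit:
apply_moves(steps=[0,0,-0.2,0,0,0,-0.4,0,0,0,-0.6,0,0,0,-0.75,0,0,0,-0.75,0])

```text
clock: 13.13
position: [0.6251, 0.1548, 0.156]
ee_rot: [-0.0, 0.621, 0.784, -0.0]
contact_force: [0.7, 0.1, -1.2]
width: 0.0509
gripper_force: 26.6
```

Emit:
apply_moves(steps=[0,0,-0.1,0,0,0,-0.2,0,0,0,-0.2,0])

```text
clock: 13.38
position: [0.6255, 0.1548, 0.1545]
ee_rot: [0.0, 0.621, 0.784, 0.0]
contact_force: [1.2, -0.6, -0.7]
width: 0.0506
gripper_force: 26.6
```

Emit:
apply_moves(steps=[0,0,-0.1,0,0,0,-0.15,0,0,0,-0.15,0,0,0,-0.15,0])

```text
clock: 13.72
position: [0.6261, 0.1549, 0.1543]
ee_rot: [0.001, 0.621, 0.784, 0.001]
contact_force: [-0.7, 0.6, 5.3]
width: 0.0509
gripper_force: 26.8
```

The cup touches the floor: 5 N at the expected height. I'll release it, retreat straight up and check.

Emit:
apply_moves(steps=[0,0,0,0,0,0,0,0,0,0,0,0,0,0,0,0,0,0,0,0], jaw=50)

```text
clock: 14.13
position: [0.6252, 0.1548, 0.1525]
ee_rot: [-0.0, 0.621, 0.784, -0.0]
contact_force: [-0.1, -0.5, -0.2]
width: 0.0687
gripper_force: 0.0
```

Emit:
apply_moves(steps=[0,0,1,0,0,0,3,0,0,0,6,0,0,0,10,0,0,0,14,0,0,0,16,0,0,0,16,0])

```text
clock: 14.72
position: [0.6278, 0.1552, 0.3204]
ee_rot: [0.004, 0.621, 0.784, 0.005]
contact_force: [-0.0, 0.0, -0.3]
width: 0.0688
gripper_force: 0.0
```

Emit:
apply_moves(steps=[-4,-4,0,0,-8,-8,0,0,-12,-12,0,0,-15,-16,0,0,-18,-20,0,0,-20,-24,0,0,-21,-26,0,0,-21,-26,0,0])

```text
clock: 15.38
position: [0.4147, -0.104, 0.3128]
ee_rot: [0.0, 0.621, 0.784, -0.0]
contact_force: [0.2, -0.6, 0.4]
width: 0.0685
gripper_force: 0.0
```

Run:
```python
from h import *
S=get_image("scene");T=get_image("top")
a=S[130:290,200:360]; b=T[110:270,230:390]
cv2.imwrite("pics/g6.png",cv2.convertScaleAbs(cv2.resize(np.hstack([a,b])[:,:,::-1],(800,400),interpolation=cv2.INTER_CUBIC),alpha=1.3))
l,bb=blobs(T,(0,150,50),(6,255,255),10); print([x[1:] for x in bb])
th=np.linspace(0,2*np.pi,90)
for z in (.195,): E=proj("top",np.c_[.6242+.026*np.cos(th),.1558+.026*np.sin(th),0*th+z]); print("rim exp top crop",(E.mean(0)-[230,110])*2.5+[400,0])
print(get_state()['contact_force'])
```

```text
[(np.int32(14), array([90.5, 97.3])), (np.int32(62), array([327.8, 198. ])), (np.int32(30), array([424.3, 221.3]))]
rim exp top crop [465.79669455 145.24331915]
[0.67548491 1.31110721 0.07868233]
```

View pics/g6.png

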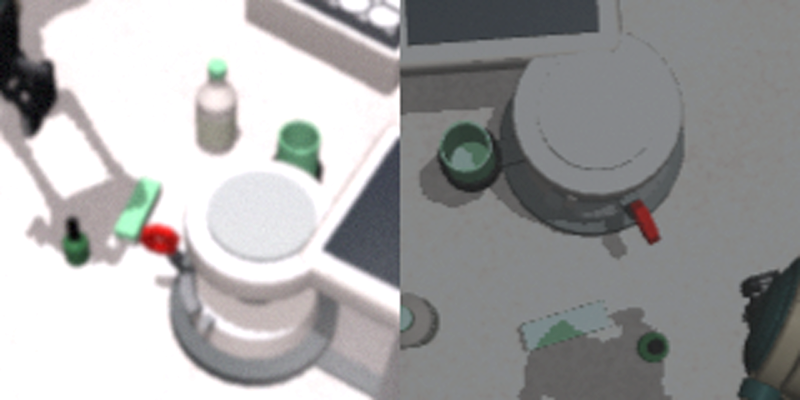

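The mint cup stands upright in the holder: its rim is at (466,147) in the right half, where I expected it. The ring is unmoved at (645,222) and the robot is clear.

```bash
python3 -c "from rig import *; print(sign_off())"
```

```text
the job is handed in; nothing more can be done
None
```

I swung the carrier one notch (45°) anticlockwise with its ring back home in the notch, stood the slim mint cup upright on the holder's floor, and handed the job in after about 15 s of robot time.

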